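# Load a keyed sample cell into a spectrometer and close the well with its hooked cover

## Robot

A 6-joint arm with a two-finger parallel gripper is mounted at the origin on the work surface. World frame = base frame: x ahead of the robot, y to its left, z up, the work surface at z = 0. Lengths are in m, angles in rad, forces in N, time in s.
With the tool pointing down it reaches from about 0.35 to 0.95 m from the base axis. Payload 17.4 kg.
Tool frame: the origin (TCP) lies on the centre line of the jaws, within the pads' length; the fingertips stand 22 mm ahead of it and the grasp point (between the pads) lies 3 mm ahead of it; z points along the fingers, y is the line along which they close (so a half turn about z gives the same grasp; the last joint's range is limited). The gripper opens to 93 mm and grips with 3 to 60 N. Pads are 15 mm wide; open, the fingers measure 128 mm over their backs; the gripper's body (75 mm by 188 mm) begins 65 mm behind the grasp point.
Start: joints at [-1.159, 0.116, 1.442, -0, 1.584, -0.038], TCP at [0.293, -0.608, 0.241] pointing down, gripper open.
Joint ranges: [-2.83, 2.83], [-0.83, 2.19], [0.07, 2.5], [-1.14, 4.28], [0.01, 3], [-2.97, 2.97]. Speed limits (rad/s): [1.89, 1.89, 2.22, 3.14, 3.14, 3.14].

## Interface

Orientations are given as a rotation vector (axis times angle).
In Python, from station import monitor, cams, ticket, nets gives the robot as it stands. The module is installed in compiled form; this text tells all that it offers.
- The arm moves only by the shell command python3 -m handwheel 'ROWS' [FORCE]. ROWS is a JSON object of lists of equal length, an entry for each row: "claw": the finger opening in mm, from 0 to 93; "offset": the shift along the tool's x, y, z in mm, a list of three; "dr": the turn, a rotation vector about the tool's x, y, z in degrees, a list of three. In form: {"claw": [claw, ...], "offset": [[dx, dy, dz], ...], "dr": [[rx, ry, rz], ...]}. A call has 1 to 5 rows; each row is the pose to reach, as a shift and turn from the pose commanded when the call began, along the tool's axes at that moment; what a row does not reach only later rows make up. A row lasts 1/8 s, in which the tool goes at most 62.5 mm and 10.7 degrees, less where a joint would pass 70% of its speed; a pose out of reach is approached as far as the arm can. A call with a gripper value outside its range is refused whole. The fingers move at their own pace and stop on an object; FORCE is the grip in N (left out, the last holds). Time passes only in rows, so rows that repeat a pose let the fingers close. It gives the time, the measured TCP pose, the force, the opening and the grip force at its end, in the units of the state.
- monitor.read_state(): the state, without advancing time (a new reading comes with each control period).
- cams.capture(name): name is "scene" or "top"; returns a dict with "pixels" (384x512x3 uint8, red, green, blue), "z_map" (384x512 float32, m along the optical axis (not along the pixel's ray), 0 where there is no reading), "fx", "fy", "cx", "cy" (pixels), "rvec" (rotation vector, rad) and "tvec" (3), from world to camera coordinates, as OpenCV has them. Camera axes: x right, y down, z forward; pixel columns grow to the right and rows downward; lengths in m; the calibration is good to about 2 mm. A picture is of the moment at which its call begins.
- ticket.job_done(): hands the job in; it is judged then, once.
Trained networks look in a picture, given as the dict that the camera call returned (one of the last four; its "shot" number tells which), for a name from the list of things; names that differ only in an ending like _2 or _b are one class to them, and where a whole thing is asked for, a point or a joint stands for the part that bears it (a point fixed in the world has none). Each returns a list of dicts, best first, with "confidence" (0 to 1); they miss things now and then, are a little off and sometimes report something else, mostly with a low value. They report only what shows in the picture. A call takes as long as a camera call. They do not tell look-alikes from the thing itself.
- nets.trace(target, picture): "pixels" (384x512 bool, what is visible of it) and "extent" ([left, top, right, bottom] in pixels, round what is visible of it).
The state is a dict: "time_s": time; "joint_pos": joint angles; "dq": joint speeds; "joint_efforts": joint torques, N m; "tool_pos": TCP position; "tool_rot": TCP orientation; "contact_force": force on the tool from outside, world axes, zero at the start; "moment": the same for the moment, N m; "finger_gap": finger opening in m; "grasp_force": force on a finger pad.
Only numpy, scipy, OpenCV 4.12 (cv2) and the standard library are available. Lean on these libraries where they do the work, as an engineer would, in place of code of your own. Each camera call takes 0.05 s, during which the arm holds its last target. There are 200 camera calls.

## Task

Load the sample: take the sample cell from the steel tray, turn it so that its key lines up with the notch of the nest in the spectrometer's well, and let it drop fully home, flat on the well floor. Then take the cover plate from its sloping rest, hook its tongue under the lip at the far end of the well, and lower the other end until the cover lies flat on the ledge all round; let go and leave the other things on the bench where they are.

Things in the scene. Friction and masses are not known exactly. Their poses are not given: they have to be found in the camera images.
- cell: Sample cell, loose, bare aluminium, 70 g. Round disc 48 mm across, 8 mm thick, with one key (lug) 10 mm wide, 8 mm high, reaching 33 mm from the axis. On it a square head 28 x 28 mm, 16 mm high, sides along the cell's x and y, black window on top; 24 mm high overall. Origin: centre of the underside; +x along the key, z up. Starts flat on the tray, window up.
- cell_key (a point): Outer end of the cell's key, at its underside, 33 mm from the cell's origin along its +x.
- nest: Nest, fixed in the spectrometer's well (black floor): steel ring, inside diameter 51.5 mm, outside 72 mm, 8 mm high, with one notch 14 mm wide cut right through it. Origin: ring centre on the well floor (20 mm above the bench), where the seated cell's origin belongs; +x points along the notch. Its angle in the well varies, within 1 rad of the spectrometer's -x (towards the robot).
- nest_notch (a point): Middle of the notch on the well floor, 33 mm from the nest's origin along its +x; the seated cell's key end belongs here.
- module: Compact spectrometer, fixed, white and grey, 235 mm long, 150 mm wide, 71 mm high. Origin: on the bench under the centre of the cover's place; +x away from the robot. Well: x -52 to 48, |y| < 48 mm, floor at height 20 mm, nest centre at x = -2 mm. A ledge at height 52 mm round the well carries the cover. Guards at both sides: |y| = 61 mm, up to height 58 mm.
- module_seat (a point): Point on the spectrometer 52 mm above its origin: where the cover's origin belongs when it lies on the ledge.
- module_lip (a point): Middle of the free lower edge of the lip at the far end: x = 50, height 66 mm in the spectrometer's frame, 14 mm over the ledge; above it the housing, top at 71 mm. Slot under it: 78 mm wide, 13 mm deep, to a wall at x = 63 mm.
- module_near (a point): Middle of the top edge of the upright face at the near end: x = -63, height 60 mm in the spectrometer's frame; this wall is 12 mm thick. Only 113 mm is free between lip and this face, so the 120 mm cover cannot go straight down: tongue first, tilted.
- cover: Cover plate, loose, aluminium, 4 mm thick, 160 g, 120 mm along x: the +x end is a tongue 70 mm wide, 14 mm long; the other 106 mm are 110 mm wide. Black rib handle on top over the origin: 12 mm thick (x), 50 mm long (y), its top 30 mm above the underside. Origin: middle of the 120 mm, on the underside; z to the rib side. Starts on the rest, tilted 28 deg, tongue low and away from the robot.
- cover_edge (a point): Middle of the tongue's end, on the underside, 60 mm from the cover's origin along its +x.
- rest: Sloping rest for the cover, fixed, grey plastic on a dark steel foot, about 125 x 124 mm, 75 mm high, slope 28 degrees falling along its +x, away from the robot; a stop 3 mm high along the low edge in front of the tongue. Origin: centre of its underside; slope surface 45 mm above it.
- tray: Flat steel tray the cell lies on, fixed, 150 x 150 x 4 mm, origin at the centre of its underside.
- bottle: Bystander: white plastic bottle, 68 mm across, 150 mm high, black cap; origin under its centre.
- jar: Bystander: small white jar, 48 mm across, 65 mm high; origin under its centre.
- die: Bystander: steel pressing die, 52 mm across, 22 mm high with an 18 mm plunger to 45 mm; origin under its centre.
Mind the look-alikes: they are no part of the job. Several things have the shape of the cover; the one meant has the colours described above.

How it is judged:
On the way, in this order (a step that is already met when the one before it is completed fails the run):
1. the cell lies fully home in the nest, key in the notch, let go (horizontal distance between cell and nest below 0.003 m and horizontal distance between cell_key and nest_notch below 0.005 m and z of cell in the frame of nest between -0.002 and 0.0025 m and angle between cell's own z axis and vertical below 0.08 rad and contact force between the fingers and cell below 0.1 N), for 0.2 s.
2. the cover's tongue is under the lip while the cover is still tilted (x of cover_edge in the frame of module between 0.0525 and 0.066 m and y of cover_edge in the frame of module between -0.01 and 0.01 m and z of cover_edge in the frame of module between 0.048 and 0.066 m and angle between cover's own z axis and vertical above 0.08 rad), for 0.05 s.
At the end, for the whole second after the job is handed in: Cell home in the nest (3 mm, key 5 mm from the notch middle, 2.5 mm in height, 0.08 rad tilt). Cover on the ledge, tongue over 4.5 mm under the lip: within 7 mm of the seat in plan, 2.5 mm above or 3 mm below, 0.045 rad tilt, 0.09 rad yaw. Both at rest (horizontal distance between cell and nest below 0.003 m and horizontal distance between cell_key and nest_notch below 0.005 m and z of cell in the frame of nest between -0.002 and 0.0025 m and angle between cell's own z axis and vertical below 0.08 rad and horizontal distance between cover and module_seat below 0.007 m and z of cover in the frame of module between 0.049 and 0.0545 m and angle between cover's own z axis and vertical below 0.045 rad and x of cover_edge in the frame of module above 0.0545 m and angle between the x axis of cover and the x axis of module, either way round below 0.09 rad and linear speed of each of cover, cell below 0.02 m/s); the robot touches nothing.
It fails at once if the bottle was pushed more than 30 mm or tipped over (distance of bottle from where it was at the start of the episode above 0.03 m or angle between bottle's own z axis and vertical above 0.5 rad).
It fails at once if the jar was pushed more than 30 mm or tipped over (distance of jar from where it was at the start of the episode above 0.03 m or angle between jar's own z axis and vertical above 0.5 rad).
It fails at once if the die was pushed more than 30 mm or tipped over (distance of die from where it was at the start of the episode above 0.03 m or angle between die's own z axis and vertical above 0.5 rad).
It also fails if it takes over 62 s, if anything falls off the work surface, if the arm or the gripper's body presses on something with over 40 N, if the wrist force passes 120 N, or if a joint passes its speed limit or range.

## Working session

There is one attempt and no reset: what is moved stays moved. The work goes in short steps, Python scripts to look and compute and a shell command to move; the robot and the scene stay as the last step left them, time stands still between calls to the robot, and variables do not carry over. Pictures are saved under pics/ and viewed, at most 10 in all, crops included, and the job is handed in when it is done.

```bash
mkdir -p pics
cat > h.py <<'E'
import numpy as np, cv2
from scipy.spatial.transform import Rotation as R
from station import monitor, cams, ticket, nets
np.set_printoptions(precision=4,suppress=True)
def cloud(p):
    z=p["z_map"]; v,u=np.mgrid[:384,:512]
    c=np.stack([(u-p["cx"])/p["fx"]*z,(v-p["cy"])/p["fy"]*z,z],-1)
    M=R.from_rotvec(np.ravel(p["rvec"])).as_matrix()
    return (c-np.ravel(p["tvec"]))@M   # M^T (c-t)
def save(p,n): cv2.imwrite("pics/"+n,cv2.cvtColor(p["pixels"],cv2.COLOR_RGB2BGR))
E
python3 - <<'E'
from h import *
import pickle
for n in("top","scene"):
    p=cams.capture(n); save(p,n+"0.png"); W=cloud(p)
    print(n,"cam",(-R.from_rotvec(np.ravel(p["rvec"])).as_matrix().T@np.ravel(p["tvec"])),p["fx"])
    D={}
    for t in("cell","nest","module","cover","rest","tray","bottle","jar","die"):
        for d in nets.trace(t,p)[:3]:
            m=d["pixels"]&(p["z_map"]>0)
            D.setdefault(t,[]).append(d)
            if m.sum()>0: print(t,round(d["confidence"],2),d["extent"],m.sum(),np.median(W[m],0),np.percentile(W[m],2,axis=0),np.percentile(W[m],98,axis=0))
    pickle.dump((p,D),open(n+"0.pkl","wb"))
E
```

```text
top cam [0.4772 0.0111 0.9846] 355.3140623763248
cell 0.56 [138.7, 202.3, 161.4, 221.3] 277 [0.4883 0.2868 0.0144] [0.467  0.2673 0.0023] [0.5131 0.3136 0.0314]
nest 0.97 [238.4, 193.4, 265.7, 218.5] 573 [0.5125 0.0129 0.0223] [ 0.4806 -0.0204  0.0168] [0.5444 0.0449 0.0305]
nest 0.71 [162.6, 132.7, 179.5, 150.9] 298 [0.6771 0.2376 0.022 ] [0.6563 0.2172 0.0042] [0.7035 0.2634 0.0466]
module 0.87 [220.2, 140.9, 286.8, 236.4] 4702 [0.568  0.0071 0.0673] [ 0.4445 -0.0676  0.0169] [0.6697 0.084  0.0735]
module 0.38 [349.2, 182.4, 393.0, 224.0] 1532 [ 0.5241 -0.2993  0.0561] [ 0.4757 -0.3528  0.0207] [ 0.5787 -0.2463  0.0756]
cover 0.88 [313.5, 109.5, 365.2, 159.1] 1543 [ 0.715  -0.2247  0.0034] [ 0.659  -0.2876 -0.0008] [ 0.7818 -0.1658  0.0294]
cover 0.68 [253.2, 79.3, 300.6, 127.7] 1502 [ 0.8063 -0.0425  0.0037] [ 0.75   -0.0972 -0.0002] [0.867  0.0093 0.0294]
cover 0.62 [347.7, 182.4, 389.5, 224.7] 1515 [ 0.5259 -0.2979  0.0552] [ 0.4795 -0.3528  0.0206] [ 0.5798 -0.2453  0.0754]
rest 0.22 [237.1, 194.3, 265.8, 221.0] 516 [0.5137 0.0139 0.0222] [ 0.4829 -0.02    0.0168] [0.5441 0.044
[... 1463 characters left out ...]
.75 [142.7, 170.5, 177.0, 207.8] 1354 [ 0.5357 -0.299   0.0517] [ 0.4795 -0.3526  0.0216] [ 0.5813 -0.2463  0.0759]
rest 0.78 [138.2, 172.1, 185.3, 217.3] 393 [ 0.5767 -0.2572  0.0153] [ 0.4843 -0.3641  0.001 ] [ 0.5957 -0.236   0.0638]
tray 0.79 [315.5, 150.6, 372.0, 192.5] 1604 [0.4725 0.2724 0.0038] [ 0.3971  0.2029 -0.0015] [0.5478 0.3547 0.009 ]
bottle 0.62 [368.2, 192.4, 401.4, 238.1] 872 [0.696  0.3474 0.0929] [0.6552 0.3244 0.0008] [0.7134 0.3863 0.1511]
jar 0.71 [123.6, 213.0, 141.5, 240.6] 359 [ 0.663  -0.3668  0.0549] [ 0.6343 -0.394   0.0009] [ 0.6756 -0.3477  0.0686]
die 0.65 [331.8, 217.8, 353.6, 233.0] 284 [0.6899 0.2373 0.0213] [ 0.659   0.2161 -0.0018] [0.7086 0.2637 0.0457]
```

```bash
cat > fit.py <<'E'
from h import *
from scipy.optimize import minimize
def box(q,lo,hi):
    lo,hi=np.array(lo),np.array(hi); d=np.abs(q-(lo+hi)/2)-(hi-lo)/2
    return np.linalg.norm(np.maximum(d,0),axis=1)+np.minimum(d.max(1),0)
def cyl(q,r,z0,z1):
    d=np.stack([np.hypot(q[:,0],q[:,1])-r,np.abs(q[:,2]-(z0+z1)/2)-(z1-z0)/2],1)
    return np.linalg.norm(np.maximum(d,0),axis=1)+np.minimum(d.max(1),0)
mn=np.minimum.reduce; mx=np.maximum.reduce
def cell(q): return mn([cyl(q,.024,0,.008),box(q,[0,-.005,0],[.033,.005,.008]),box(q,[-.014,-.014,0],[.014,.014,.024])])
def cellT(q): return mn([cell(q),q[:,2]])
def nest(q):
    ring=mx([cyl(q,.036,0,.008),-cyl(q,.02575,-1,1),-box(q,[0,-.007,-1],[.1,.007,1])]); return mn([ring,q[:,2]])
def cover(q): return mn([box(q,[-.06,-.055,0],[.046,.055,.004]),box(q,[.04,-.035,0],[.06,.035,.004]),box(q,[-.006,-.025,0],[.006,.025,.030])])
def mod(q): # region well/guards/lip only
    x=q[:,0];b=lambda lo,hi:box(q,lo,hi)
    return mn([b([-.075,-.075,0],[.063,.075,.020]),mx([b([-.075,-.061,0],[.063,.061,.052]),-b([-.052,-.048,.0],[.048,.048,.1])]),
      b([-.075,-.061,0],[-.063,.061,.060]),b([.05,-.06,.066],[.11,.06,.071]),b([.063,-.06,0],[.11,.06,.071])])
def fit(f,P,guess,toW,cap=.004,tilt=0):
    """pose params x,y,z,yaw ; f SDF in object frame"""
    def c(v):
        q=(P-v[:3])@(R.from_euler('zy',[v[3],tilt]).as_matrix())
        return np.minimum(np.abs(f(q)),cap).mean()
    best=None
    for g in guess:
        s=np.vstack([np.zeros(4),np.diag([.006,.006,.003,.15])])+np.array(g)
        r=minimize(c,s[0],method="Nelder-Mead",options=dict(initial_simplex=s,maxiter=600,xatol=1e-5,fatol=1e-8))
        if best is None or r.fun<best.fun: best=r
    return best
E
cat > m1.py <<'E'
from fit import *
import pickle
S={n:pickle.load(open(n+"0.pkl","rb")) for n in("top","scene")}
def pts(n,c,r,zlo=-.01,zhi=.2):
    W=cloud(S[n][0])[S[n][0]["z_map"]>0]; k=(np.hypot(*(W[:,:2]-c).T)<r)&(W[:,2]>zlo)&(W[:,2]<zhi); return W[k]
for n in("top","scene"):
    P=pts(n,[.489,.289],.045)
    r=fit(cellT,P,[[.489,.289,.004,a] for a in np.arange(-3,3.2,.5)],0);print(n,"cell",len(P),r.x,r.fun)
    P=pts(n,[.513,.013],.040,zhi=.04)
    r=fit(nest,P,[[.513,.013,.02,np.pi+a] for a in np.arange(-1.2,1.3,.4)],0);print(n,"nest",len(P),r.x,r.fun)
    P=pts(n,[.515,.0075],.085)
    r=fit(mod,P,[[.515,.0075,.0,a] for a in (-.1,0,.1)],0);print(n,"module",len(P),r.x,r.fun)
    P=pts(n,[.529,-.299],.06,zlo=.02)
    r=fit(cover,P,[[.529,-.299,.045,a] for a in (-.3,0,.3)],0,tilt=np.deg2rad(28));print(n,"cover",len(P),r.x,r.fun)
I=S["top"][0]["pixels"][:,:,::-1]; J=S["scene"][0]["pixels"][:,:,::-1]
cr=lambda A,u,v,s=70:cv2.resize(A[v-s//2:v+s//2,u-s//2:u+s//2],(265,265),interpolation=cv2.INTER_CUBIC)
cv2.imwrite("pics/mos.png",np.vstack([np.hstack([cr(I,150,212),cr(I,252,206),cr(I,370,203)]),np.hstack([cr(J,347,173),cr(J,264,180),cr(J,160,190)])]))
cv2.imwrite("pics/full.png",np.hstack([cv2.resize(I,(400,300)),cv2.resize(J,(400,300))]))
E
python3 m1.py
```

```text
top cell 854 [0.491  0.2888 0.004  2.1442] 0.001330698665161623
top nest 680 [0.5129 0.0118 0.0199 3.3712] 0.001248650603986525
top module 3246 [ 0.5145  0.0122 -0.0003 -0.0806] 0.001878638945773381
top cover 1481 [ 0.5291 -0.298   0.0459 -0.0863] 0.001178237161190105
scene cell 489 [0.4919 0.2886 0.004  2.1188] 0.0015850851854961037
scene nest 315 [0.5136 0.012  0.0203 3.4305] 0.001426266043865247
scene module 1728 [ 0.5148  0.0112  0.0004 -0.0777] 0.0020013262752009023
scene cover 1298 [ 0.5302 -0.298   0.0468 -0.0924] 0.0013561937803317507
```

View pics/mos.png

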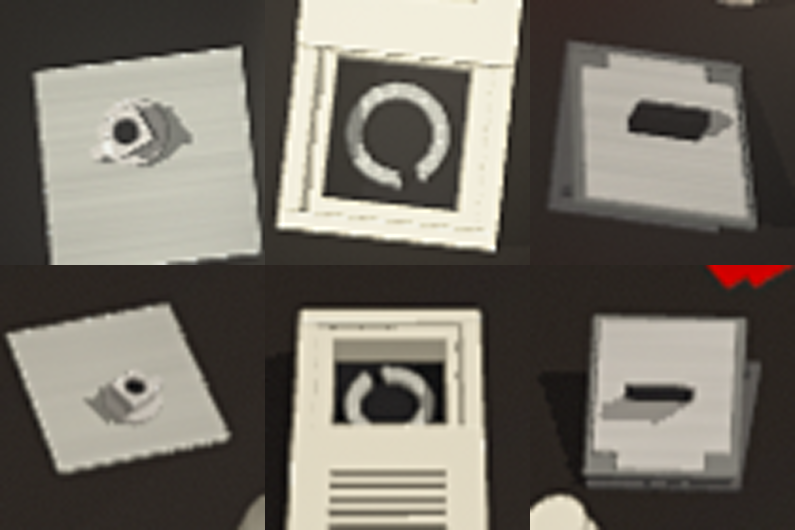

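View pics/top0.png

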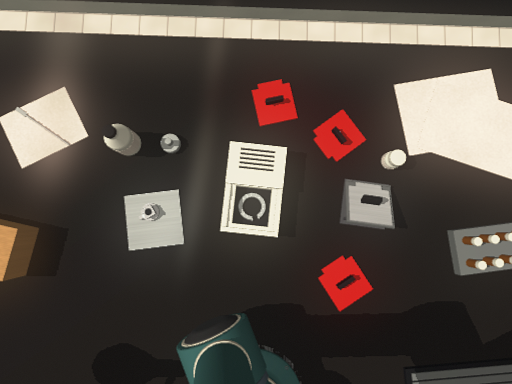

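```bash
sed -i "s/'zy',/'ZY',/" fit.py
cat >> h.py <<'E'
def down(psi,tilt=0):
    """tool pointing down, y axis at heading psi; then tilted by `tilt` about world-horizontal axis 90deg left of heading psi"""
    y=np.array([np.cos(psi),np.sin(psi),0]); z=np.array([0,0,-1.]); A=np.stack([np.cross(y,z),y,z],1)
    ax=np.array([-np.sin(psi),np.cos(psi),0])
    return R.from_rotvec(ax*tilt).as_matrix()@A
def go(pos,A):
    s=monitor.read_state(); B=R.from_rotvec(s["tool_rot"]).as_matrix()
    o=B.T@(np.array(pos)-s["tool_pos"])*1000; d=R.from_matrix(B.T@A).as_rotvec(degrees=True)
    print("offset",o.round(1),"dr",d.round(2),"dist",np.linalg.norm(o).round(),"ang",np.linalg.norm(d).round(1)); return o,d
E
python3 m1.py | grep cover
python3 - <<'E'
from h import *
import pickle
s=monitor.read_state();B=R.from_rotvec(s["tool_rot"]).as_matrix();print(s["time_s"],B,s["contact_force"])
psi0=np.arctan2(B[1,1],B[0,1])
def q6(x,y,psi): 
    w=-(psi-psi0-(np.arctan2(y,x)+1.159))-.038; return np.round([w-np.pi,w,w+np.pi],2)
for k in(0,1): print("k",k,"cell",q6(.491,.289,2.13+k*np.pi/2),"nest",q6(.513,.012,3.40+k*np.pi/2))
print("cover",q6(.53,-.298,-.09),q6(.515,.012,-.08))
# notch angle from intensity
for n in("top","scene"):
    p=pickle.load(open(n+"0.pkl","rb"))[0]; g=p["pixels"].mean(2).astype(np.float32)
    a=np.arange(2.2,4.6,.02); prof=0
    for z,c in((.028,(.513,.012)),(.028,(.5135,.012)),(.028,(.5125,.012))):
      for r in(.028,.030,.032,.034):
        X=np.stack([c[0]+r*np.cos(a),c[1]+r*np.sin(a),0*a+z],1)
        uv=cv2.projectPoints(X,np.ravel(p["rvec"]),np.ravel(p["tvec"]),np.array([[p["fx"],0,p["cx"]],[0,p["fy"],p["cy"]],[0,0,1]]),None)[0][:,0].astype(np.float32)
        prof=prof+cv2.remap(g,uv[:,:1],uv[:,1:],cv2.INTER_LINEAR)[:,0]/12
    k=np.abs(a-3.4)<.6; base=np.percentile(prof[k],80); w=np.clip(base-prof,0,None)*(np.abs(a-3.4)<.4); print(n,"notch",(w*a).sum()/w.sum(),prof[::5].round())
E
```

```text
top cover 1481 [ 0.5283 -0.2994  0.0446 -0.1129] 0.001052139095605524
scene cover 1298 [ 0.53   -0.2979  0.0466 -0.0886] 0.0012372333903289067
1.0 [[ 0.9005  0.4348  0.    ]
 [ 0.4348 -0.9005 -0.    ]
 [ 0.      0.     -1.    ]] [-0.4645  0.269  -0.4282]
k 0 cell [-4.74 -1.6   1.54] nest [-6.52 -3.38 -0.23]
k 1 cell [-6.31 -3.17 -0.03] nest [-8.09 -4.95 -1.81]
cover [-3.56 -0.42  2.72] [-3.04  0.1   3.24]
top notch 3.3710895398794958 [190. 205. 188. 186. 192. 200. 188. 190. 190. 165.  93.  56.  60.  65.
 132. 187. 199. 198. 199. 199. 195. 192. 196. 203.]
scene notch 3.4651782394954633 [170. 171. 170. 166. 169. 168. 168. 165. 164. 173. 157.  94.  36.  20.
  55. 135. 177. 179. 177. 177. 180. 177. 179. 181.]
```

```bash
python3 -c "
from h import *
go([.4913,.2887,.15],down(.559))"
```

```text
offset [ 568.  -721.4   90.7] dr [  0.     0.   -96.26] dist 923.0 ang 96.3
```

```bash
python3 -m handwheel '{"claw":[60,60,60,60,60],"offset":[[37,-48,0],[74,-96,0],[112,-144,0],[150,-192,0],[188,-240,0]],"dr":[[0,0,0],[0,0,0],[0,0,0],[0,0,0],[0,0,0]]}' 10
python3 -m handwheel '{"claw":[60,60,60,60,60],"offset":[[37,-48,0],[74,-96,0],[112,-144,0],[150,-192,0],[188,-240,0]],"dr":[[0,0,0],[0,0,0],[0,0,0],[0,0,0],[0,0,0]]}'
python3 -m handwheel '{"claw":[60,60,60,60,60],"offset":[[37,-48,20],[74,-96,40],[112,-144,60],[150,-192,80],[192,-241,91]],"dr":[[0,0,-10],[0,0,-20],[0,0,-30],[0,0,-40],[0,0,-50]]}'
python3 -c "
from h import *
go([.4913,.2887,.15],down(.559))"
```

```text
time_s: 1.62
tool_pos: [0.3584, -0.3082, 0.2408]
tool_rot: [3.062, 0.7, 0.001]
contact_force: [0.7, 0.6, 0.8]
finger_gap: 0.06
grasp_force: 0.0
time_s: 2.25
tool_pos: [0.4233, -0.0102, 0.2411]
tool_rot: [3.062, 0.7, 0.002]
contact_force: [0.5, -1.2, -0.4]
finger_gap: 0.0603
grasp_force: 0.0
time_s: 2.88
tool_pos: [0.489, 0.2815, 0.1505]
tool_rot: [2.473, 1.937, -0.0]
contact_force: [1.5, 0.5, -0.2]
finger_gap: 0.06
grasp_force: 0.0
offset [7.5 0.5 0.5] dr [ -0.01   0.01 -45.9 ] dist 8.0 ang 45.9
```

```bash
python3 -m handwheel '{"claw":[60,60,60,60,60],"offset":[[3,0,0],[5,0,0],[5,0,0],[5,0,0],[5,0,0]],"dr":[[0,0,-10],[0,0,-20],[0,0,-30],[0,0,-40],[0,0,-46]]}'
python3 -m handwheel '{"claw":[60,60],"offset":[[0,0,0],[0,0,0]],"dr":[[0,0,0],[0,0,0]]}'
python3 - <<'E'
from h import *
go([.4913,.2887,.0365],down(.559))
E
```

```text
time_s: 3.5
tool_pos: [0.4904, 0.2844, 0.1514]
tool_rot: [1.522, 2.748, 0.0]
contact_force: [-0.2, 1.0, -0.3]
finger_gap: 0.06
grasp_force: 0.0
time_s: 3.75
tool_pos: [0.4904, 0.2843, 0.1514]
tool_rot: [1.532, 2.743, 0.0]
contact_force: [0.4, 0.4, 0.1]
finger_gap: 0.0599
grasp_force: 0.0
offset [  3.3   3.  114.9] dr [ 0.01  0.   -0.4 ] dist 115.0 ang 0.4
```

```bash
python3 -m handwheel '{"claw":[50,50,50,50,50],"offset":[[3,3,50],[3,3,90],[3,3,105],[3,3,115],[3,3,115]],"dr":[[0,0,0],[0,0,0],[0,0,0],[0,0,0],[0,0,0]]}'
python3 -m handwheel '{"claw":[20,20,20,20,20],"offset":[[0,0,0],[0,0,0],[0,0,0],[0,0,0],[0,0,0]],"dr":[[0,0,0],[0,0,0],[0,0,0],[0,0,0],[0,0,0]]}' 15
```

```text
time_s: 4.38
tool_pos: [0.4917, 0.2886, 0.0369]
tool_rot: [1.529, 2.744, 0.001]
contact_force: [0.1, -0.7, -0.1]
finger_gap: 0.05
grasp_force: 0.0
time_s: 5.0
tool_pos: [0.4916, 0.2886, 0.037]
tool_rot: [1.528, 2.744, 0.001]
contact_force: [-0.6, -0.9, 6.4]
finger_gap: 0.028
grasp_force: 15.0
```

```bash
python3 -m handwheel '{"claw":[20,20,20,20],"offset":[[0,0,-20],[0,0,-70],[0,0,-110],[0,0,-110]],"dr":[[0,0,0],[0,0,0],[0,0,0],[0,0,0]]}'
python3 - <<'E'
from h import *
go([.513,.012,.147],down(1.829))
E
```

```text
time_s: 5.5
tool_pos: [0.4925, 0.2891, 0.1511]
tool_rot: [1.527, 2.742, 0.008]
contact_force: [0.1, 0.0, -1.1]
finger_gap: 0.0278
grasp_force: 15.0
offset [-246.3 -128.5    3.4] dr [  0.29   0.24 -73.02] dist 278.0 ang 73.0
```

```bash
python3 -m handwheel '{"claw":[20,20,20,20,20],"offset":[[-40,-20,0],[-90,-47,0],[-145,-75,0],[-200,-104,2],[-246,-128,3]],"dr":[[0,0,-10],[0,0,-20],[0,0,-30],[0,0,-40],[0,0,-50]]}'
python3 -m handwheel '{"claw":[20,20,20,20],"offset":[[0,0,0],[0,0,0],[0,0,0],[0,0,0]],"dr":[[0,0,-10],[0,0,-20],[0,0,-23],[0,0,-23]]}'
python3 - <<'E'
from h import *
s=monitor.read_state();print(s["joint_pos"],s["dq"])
go([.513,.012,.147],down(1.829))
p=cams.capture("scene"); save(p,"s1.png")
A=p["pixels"][130:215,215:315,::-1]; cv2.imwrite("pics/s1c.png",cv2.resize(A,(700,595),interpolation=cv2.INTER_CUBIC))
E
```

```text
time_s: 6.12
tool_pos: [0.5115, 0.0164, 0.1433]
tool_rot: [-0.255, -3.131, -0.0]
contact_force: [0.8, -0.5, -0.4]
finger_gap: 0.028
grasp_force: 15.0
time_s: 6.62
tool_pos: [0.5117, 0.0181, 0.1433]
tool_rot: [0.365, -3.12, -0.0]
contact_force: [1.0, -0.2, -0.5]
finger_gap: 0.0282
grasp_force: 15.0
[-0.0144 -0.2016  1.9078  0.      1.436  -1.8181] [ 0.0027 -0.001  -0.0029  0.0005 -0.0029  0.0324]
offset [ 0.2 -6.3 -3.7] dr [ 0.01 -0.03 -1.45] dist 7.0 ang 1.5
```

View pics/s1c.png

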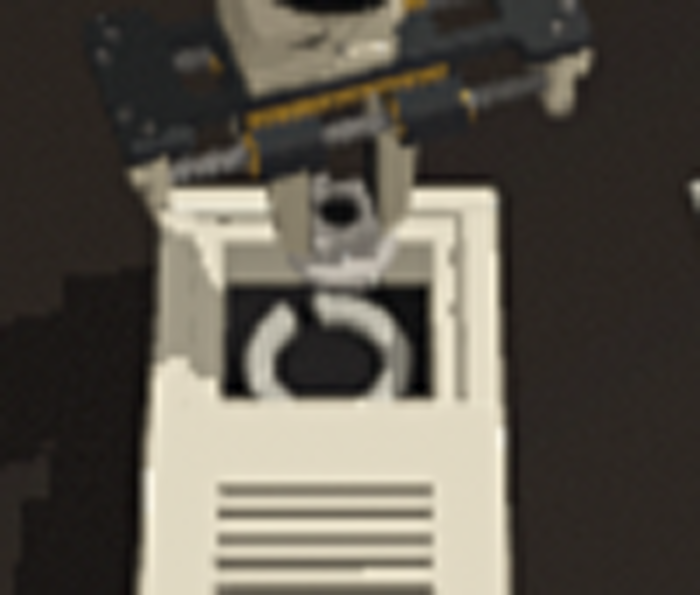

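```bash
python3 -m handwheel '{"claw":[20,20,20,20,20],"offset":[[0,-6,20],[0,-6,50],[0,-6,75],[0,-6,75],[0,-6,75]],"dr":[[0,0,-1],[0,0,-1],[0,0,-1],[0,0,-1],[0,0,-1]]}'
python3 - <<'E'
from h import *
go([.513,.012,.053],down(1.829))
E
```

```text
time_s: 7.3
tool_pos: [0.5136, 0.0122, 0.0688]
tool_rot: [-0.393, 3.117, -0.0]
contact_force: [0.1, 0.1, -0.7]
finger_gap: 0.0276
grasp_force: 15.0
offset [ 0.6 -0.1 15.8] dr [-0.01  0.01 -0.42] dist 16.0 ang 0.4
```

```bash
python3 -m handwheel '{"claw":[20,20,20],"offset":[[0,0,5],[0,0,9],[0,0,9]],"dr":[[0,0,0],[0,0,0],[0,0,0]]}'
python3 -m handwheel '{"claw":[20,20],"offset":[[0,0,3],[0,0,3]],"dr":[[0,0,0],[0,0,0]]}'
```

```text
time_s: 7.68
tool_pos: [0.5133, 0.0124, 0.0593]
tool_rot: [0.393, -3.117, -0.0]
contact_force: [-0.5, 0.3, -1.3]
finger_gap: 0.0277
grasp_force: 15.0
time_s: 7.92
tool_pos: [0.5133, 0.0124, 0.0563]
tool_rot: [0.393, -3.117, -0.0]
contact_force: [-0.4, 0.4, -0.7]
finger_gap: 0.0282
grasp_force: 15.0
```

```bash
python3 -m handwheel '{"claw":[20,20],"offset":[[0,0,2],[0,0,2]],"dr":[[0,0,0],[0,0,0]]}'
python3 -m handwheel '{"claw":[20,20],"offset":[[0,0,1],[0,0,1]],"dr":[[0,0,0],[0,0,0]]}'
```

```text
time_s: 8.18
tool_pos: [0.5133, 0.0124, 0.0543]
tool_rot: [0.393, -3.117, -0.0]
contact_force: [-0.8, 1.0, -2.6]
finger_gap: 0.0279
grasp_force: 15.0
time_s: 8.43
tool_pos: [0.5133, 0.0124, 0.0534]
tool_rot: [0.393, -3.117, -0.0]
contact_force: [0.2, 0.4, -0.7]
finger_gap: 0.0281
grasp_force: 15.0
```

Release and rise, then check.

```bash
python3 -m handwheel '{"claw":[40,40,40,40],"offset":[[0,0,0],[0,0,0],[0,0,0],[0,0,0]],"dr":[[0,0,0],[0,0,0],[0,0,0],[0,0,0]]}'
python3 -m handwheel '{"claw":[40,40,40,40,40],"offset":[[0,0,-20],[0,0,-70],[0,0,-130],[-40,60,-150],[-80,120,-150]],"dr":[[0,0,0],[0,0,0],[0,0,0],[0,0,0],[0,0,0]]}'
python3 - <<'E'
from h import *
s=monitor.read_state();print(s["tool_pos"],R.from_rotvec(s["tool_rot"]).as_matrix())
go([.529,-.298,.2],down(-.095))
E
```

```text
time_s: 8.93
tool_pos: [0.5134, 0.0123, 0.0535]
tool_rot: [-0.393, 3.117, 0.0]
contact_force: [0.5, -0.9, 0.4]
finger_gap: 0.04
grasp_force: 0.0
time_s: 9.55
tool_pos: [0.555, 0.1292, 0.2067]
tool_rot: [-0.39, 3.112, 0.0]
contact_force: [1.2, -1.0, -0.8]
finger_gap: 0.04
grasp_force: 0.0
[0.555  0.1292 0.2067] [[-0.9691 -0.2466  0.0048]
 [-0.2466  0.9691  0.0008]
 [-0.0049 -0.0004 -1.    ]]
offset [ 130.6 -407.6    6.3] dr [  0.25   0.21 109.72] dist 428.0 ang 109.7
```

```bash
cat > chk.py <<'E'
from fit import *
import sys
for n in("top","scene"):
    p=cams.capture(n);W=cloud(p)[p["z_map"]>0]
    P=W[(np.hypot(W[:,0]-.513,W[:,1]-.012)<.036)&(W[:,2]<.06)]
    if len(P)<60: print(n,"few",len(P)); continue
    def both(q): return mn([cell(q),nest(q)])
    r=fit(both,P,[[.513,.012,.02,3.40]],0);print(n,len(P),r.x,r.fun)
    c=(P-[.513,.012,0]); k=(np.abs(c[:,:2]).max(1)<.008);print("top z",np.median(P[k,2]), "disc z",np.median(P[(np.hypot(c[:,0],c[:,1])>.021)&(np.hypot(c[:,0],c[:,1])<.025),2]))
    save(p,"chk_%s.png"%n)
E
python3 chk.py
python3 - <<'E'
from h import *
o=np.array([.529,-.2987,.0457]);psi=-.10
A=down(psi,np.deg2rad(28)); go(o-A[:,2]*.13,A); print(o-A[:,2]*.13, o-A[:,2]*.029)
I=cv2.imread("pics/chk_top.png")[170:245,210:310]; J=cv2.imread("pics/chk_scene.png")[140:215,215:315]
cv2.imwrite("pics/v1.png",np.hstack([cv2.resize(x,(400,300),interpolation=cv2.INTER_CUBIC) for x in(I,J)]))
E
```

```text
top 561 [0.513  0.0126 0.0198 3.4604] 0.0011203730057656165
top z 0.04339231371122454 disc z 0.026994581743476798
scene 280 [0.5132 0.0117 0.0201 3.3806] 0.001164875599742245
top z 0.043827929969762966 disc z 0.027925004382601776
offset [  76.4 -431.9   43.4] dr [ 18.85  26.9  107.8 ] dist 441.0 ang 112.7
[ 0.5897 -0.3048  0.1605] [ 0.5425 -0.3001  0.0713]
```

View pics/v1.png

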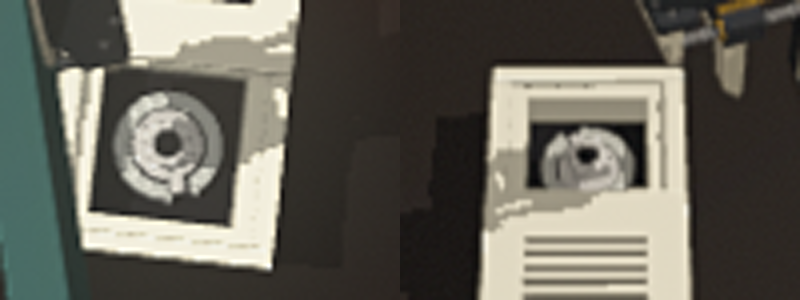

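```bash
python3 -m handwheel '{"claw":[40,40,40,40,40],"offset":[[10,-50,0],[20,-105,0],[30,-160,0],[40,-215,0],[50,-270,0]],"dr":[[1.67,2.39,9.57],[3.34,4.78,19.1],[5,7.2,28.7],[6.7,9.6,38.3],[8.35,11.95,47.8]]}'
python3 - <<'E'
from h import *
o=np.array([.529,-.2987,.0457]);psi=-.10
A=down(psi,np.deg2rad(28)); go(o-A[:,2]*.13,A)
E
```

```text
time_s: 10.28
tool_pos: [0.5723, -0.1479, 0.2042]
tool_rot: [-0.862, -2.819, 0.247]
contact_force: [0.0, 0.6, -0.9]
finger_gap: 0.04
grasp_force: 0.0
offset [-108.5 -109.8   55. ] dr [10.39 14.87 59.46] dist 164.0 ang 62.2
```

```bash
python3 -m handwheel '{"claw":[40,40,40,40,40],"offset":[[-27,-27,8],[-54,-55,18],[-80,-80,30],[-108,-110,45],[-108,-110,55]],"dr":[[1.7,2.5,10],[3.4,5,20],[5.1,7.5,30],[6.8,9.9,39.5],[8.6,12.3,49]]}'
python3 - <<'E'
from h import *
o=np.array([.529,-.2987,.0457]);psi=-.10
A=down(psi,np.deg2rad(28)); go(o-A[:,2]*.13,A)
E
```

```text
time_s: 10.9
tool_pos: [0.5898, -0.3051, 0.1591]
tool_rot: [-1.868, -2.045, 0.432]
contact_force: [0.0, 0.7, -1.0]
finger_gap: 0.0395
grasp_force: 0.0
offset [ 0.4 -0.7 -1.2] dr [ 1.69  2.54 10.33] dist 1.0 ang 10.8
```

```bash
python3 -m handwheel '{"claw":[40,40,40],"offset":[[0,-1,-1],[0,-1,-1],[0,-1,-1]],"dr":[[1.69,2.54,10.3],[1.69,2.54,10.3],[1.69,2.54,10.3]]}'
python3 - <<'E'
from h import *
o=np.array([.529,-.2987,.0457]);psi=-.10
A=down(psi,np.deg2rad(28)); go(o-A[:,2]*.029,A)
E
```

```text
time_s: 11.28
tool_pos: [0.5899, -0.3027, 0.1609]
tool_rot: [-2.023, -1.855, 0.457]
contact_force: [0.1, -0.5, 0.6]
finger_gap: 0.0399
grasp_force: 0.0
offset [ -1.8  -0.1 101.4] dr [0.15 0.19 0.72] dist 101.0 ang 0.8
```

```bash
python3 -m handwheel '{"claw":[40,40,40,40,40],"offset":[[-2,0,40],[-2,0,75],[-2,0,92],[-2,0,101],[-2,0,101]],"dr":[[0.1,0.2,0.7],[0.1,0.2,0.7],[0.1,0.2,0.7],[0.1,0.2,0.7],[0.1,0.2,0.7]]}'
python3 -m handwheel '{"claw":[5,5,5,5,5],"offset":[[0,0,0],[0,0,0],[0,0,0],[0,0,0],[0,0,0]],"dr":[[0,0,0],[0,0,0],[0,0,0],[0,0,0],[0,0,0]]}' 40
python3 - <<'E'
from h import *
s=monitor.read_state();print(s["tool_pos"]);B=R.from_rotvec(s["tool_rot"]).as_matrix();print(B, "axis up in tool",B.T@[0,0,1])
E
```

```text
time_s: 11.9
tool_pos: [0.5429, -0.3001, 0.0714]
tool_rot: [-2.037, -1.837, 0.459]
contact_force: [-0.8, 0.2, 0.4]
finger_gap: 0.0397
grasp_force: 0.0
time_s: 12.52
tool_pos: [0.5428, -0.3002, 0.0711]
tool_rot: [-2.038, -1.836, 0.459]
contact_force: [1.5, -1.1, 2.6]
finger_gap: 0.0116
grasp_force: 40.0
[ 0.5428 -0.3002  0.0711]
[[ 0.1037  0.8781 -0.4671]
 [ 0.9946 -0.0919  0.048 ]
 [-0.0008 -0.4695 -0.8829]] axis up in tool [-0.0008 -0.4695 -0.8829]
```

```bash
cat > plan.py <<'E'
from h import *
M=np.array([.5147,.0117,0.]);YAW=-.079
RM=R.from_euler('z',YAW).as_matrix()
G=dict(d=.029,dx=0.,dy=0.)  # cover origin in tool frame = (dx,dy,d); cover x=tool y, cover y = tool x
def pose(xe,ze,deg,ye=0.,dyaw=0.):
    A=down(YAW+dyaw,np.deg2rad(deg))
    e=M+RM@np.array([xe,ye,ze]); o=e-A[:,1]*.06
    return o-A@np.array([G["dx"],G["dy"],G["d"]]),A
def edge():
    s=monitor.read_state();B=R.from_rotvec(s["tool_rot"]).as_matrix()
    e=s["tool_pos"]+B@np.array([G["dx"],G["dy"]+.06,G["d"]]); print("edge in module",RM.T@(e-M),"tilt",np.rad2deg(np.arcsin(-B[2,1])),"yaw",np.arctan2(B[1,1],B[0,1])-YAW,s["contact_force"])
E
python3 -m handwheel '{"claw":[5,5,5,5],"offset":[[0,-10,-18],[0,-30,-56],[0,-56,-106],[0,-56,-106]],"dr":[[0,0,0],[0,0,0],[0,0,0],[0,0,0]]}'
python3 - <<'E'
from plan import *
go(*pose(.02,.12,15));
E
```

```text
time_s: 13.02
tool_pos: [0.5441, -0.3007, 0.1969]
tool_rot: [-2.044, -1.84, 0.456]
contact_force: [0.3, -0.6, -1.5]
finger_gap: 0.0118
grasp_force: 40.0
offset [307.  -66.7  71.2] dr [-12.62  -0.33  -1.41] dist 322.0 ang 12.7
```

```bash
python3 -m handwheel '{"claw":[5,5,5,5,5],"offset":[[40,-9,9],[95,-21,22],[155,-34,36],[215,-47,50],[265,-58,61]],"dr":[[-2.5,0,-0.3],[-5,0,-0.6],[-7.5,0,-0.9],[-10,0,-1.2],[-12.6,0,-1.4]]}'
python3 -m handwheel '{"claw":[5,5,5],"offset":[[40,0,0],[40,0,0],[40,0,0]],"dr":[[0,0,0],[0,0,0],[0,0,0]]}'
cat > meas.py <<'E'
from plan import *
from fit import cover
from scipy.optimize import minimize
s=monitor.read_state();B=R.from_rotvec(s["tool_rot"]).as_matrix();t=s["tool_pos"]
C=np.stack([B[:,1],B[:,0],-B[:,2]],1) # nominal cover axes
for n in("top","scene"):
    p=cams.capture(n);W=cloud(p)[p["z_map"]>0]; save(p,"m_%s.png"%n)
    L=(W-(t+B[:,2]*G["d"]))@C
    L=L[(np.abs(L[:,0])<.075)&(np.abs(L[:,1])<.07)&(L[:,2]>-.01)&(L[:,2]<.007)]
    def c(v): return np.minimum(np.abs(cover((L-v[:3])@R.from_rotvec(v[3:]).as_matrix())),.004).mean()
    sm=np.vstack([np.zeros(6),np.diag([.003,.003,.002,.03,.03,.05])])
    r=minimize(c,sm[0],method="Nelder-Mead",options=dict(initial_simplex=sm,maxiter=1500,xatol=1e-5,fatol=1e-8))
    print(n,len(L),r.x,r.fun,"at0",c(np.zeros(6)))
edge()
E
python3 meas.py; python3 -c "
from plan import *
go(*pose(.02,.12,15))"
```

```text
time_s: 13.65
tool_pos: [0.49, -0.0263, 0.1637]
tool_rot: [-2.151, -1.986, 0.258]
contact_force: [0.9, 0.3, 0.1]
finger_gap: 0.0116
grasp_force: 40.0
time_s: 14.02
tool_pos: [0.4941, 0.0113, 0.1642]
tool_rot: [-2.15, -1.985, 0.26]
contact_force: [0.6, -0.0, -1.9]
finger_gap: 0.0121
grasp_force: 40.0
top 567 [-0.0015 -0.0004  0.0015  0.0165  0.0066  0.0161] 0.0009351954973088969 at0 0.0010028930441782933
scene 426 [ 0.0008 -0.0033  0.0008  0.0134  0.0006 -0.0115] 0.0009141228953052879 at0 0.0010289084988177415
edge in module [ 0.0298 -0.0023  0.1202] tilt 15.451249665900974 yaw -0.0008892884479563407 [ 0.7811 -0.4577  0.0559]
offset [ 2.4 -9.6  3.3] dr [-0.45 -0.5  -0.05] dist 10.0 ang 0.7
```

```bash
sed -i 's/d=.029,dx=0./d=.028,dx=-.0018/' plan.py; python3 -c "
from plan import *
edge();go(*pose(.03,.075,15));go(*pose(.03,.055,15))"
```

```text
edge in module [ 0.0301 -0.0041  0.1212] tilt 15.451249665900974 yaw -0.0008892884479563407 [ 0.7811 -0.4577  0.0559]
offset [ 3.9 12.  45. ] dr [-0.45 -0.5  -0.05] dist 47.0 ang 0.7
offset [ 3.7 17.4 64.3] dr [-0.45 -0.5  -0.05] dist 67.0 ang 0.7
```

```bash
python3 -m handwheel '{"claw":[5,5,5,5,5],"offset":[[4,5,20],[4,12,45],[4,15,57],[4,17,64],[4,17,64]],"dr":[[-0.4,-0.5,0],[-0.4,-0.5,0],[-0.4,-0.5,0],[-0.4,-0.5,0],[-0.4,-0.5,0]]}'
python3 - <<'E'
from plan import *
edge();go(*pose(.059,.0555,15))
p=cams.capture("scene");cv2.imwrite("pics/h1.png",cv2.resize(p["pixels"][130:230,205:325,::-1],(720,600),interpolation=cv2.INTER_CUBIC))
E
```

```text
time_s: 14.75
tool_pos: [0.4941, 0.016, 0.0982]
tool_rot: [-2.158, -1.993, 0.263]
contact_force: [0.1, -0.8, -1.4]
finger_gap: 0.0119
grasp_force: 40.0
edge in module [0.0298 0.0008 0.0556] tilt 15.03777270584503 yaw -0.00037762287187151355 [ 0.1231 -0.8071 -1.3643]
offset [-0.8 28.2 -7.4] dr [-0.04 -0.   -0.02] dist 29.0 ang 0.0
```

View pics/h1.png

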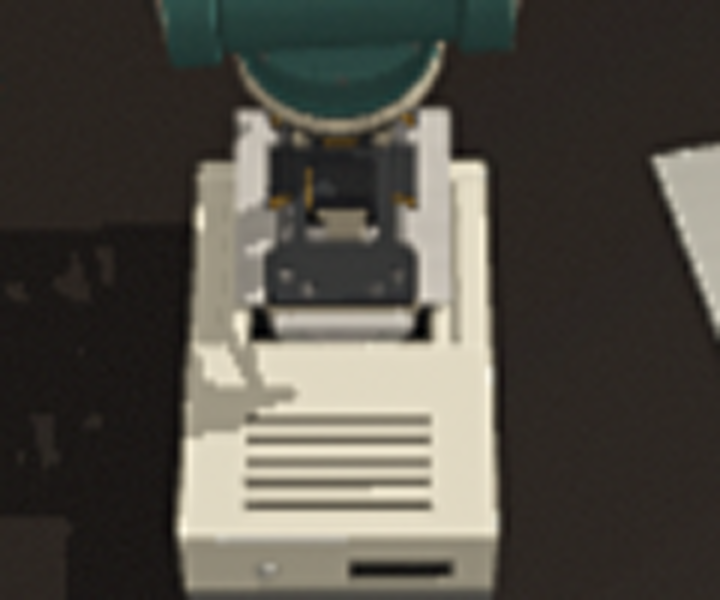

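```bash
python3 -m handwheel '{"claw":[5,5,5,5,5],"offset":[[-1,8,-2],[-1,16,-4.2],[-1,22,-5.8],[-1,27,-7],[-1,27,-7]],"dr":[[0,0,0],[0,0,0],[0,0,0],[0,0,0],[0,0,0]]}'
python3 - <<'E'
from plan import *
edge()
for z,a in((.054,10),(.053,5),(.0525,2),(.052,0)): go(*pose(.0595,z,a))
E
```

```text
time_s: 15.42
tool_pos: [0.522, 0.013, 0.0977]
tool_rot: [-2.157, -1.993, 0.263]
contact_force: [-0.2, 0.1, -1.2]
finger_gap: 0.0119
grasp_force: 40.0
edge in module [0.0579 0.0001 0.0551] tilt 15.044068813479848 yaw 6.637292213175494e-05 [-0.2295  0.0961 -1.2251]
offset [-0.1 -0.4  6. ] dr [-5.04  0.    0.  ] dist 6.0 ang 5.0
offset [-0.1 -1.8 12.5] dr [-10.04   0.     0.  ] dist 13.0 ang 10.0
offset [-0.1 -2.5 16.4] dr [-13.04   0.     0.  ] dist 17.0 ang 13.0
offset [-0.1 -2.8 19.1] dr [-15.04   0.     0.  ] dist 19.0 ang 15.0
```

```bash
python3 -m handwheel '{"claw":[5,5,5,5,5],"offset":[[0,-0.2,3],[0,-0.4,6],[0,-1,9],[0,-1.8,12.5],[0,-1.8,12.5]],"dr":[[-2.5,0,0],[-5,0,0],[-7.5,0,0],[-10,0,0],[-10,0,0]]}'
python3 - <<'E'
from plan import *
edge()
for z,a in((.0525,2),(.052,0)): go(*pose(.0595,z,a))
E
```

```text
time_s: 16.05
tool_pos: [0.5165, 0.0135, 0.0867]
tool_rot: [-2.259, -2.088, 0.091]
contact_force: [1.0, -0.1, 0.2]
finger_gap: 0.0116
grasp_force: 40.0
edge in module [0.059  0.0001 0.0536] tilt 4.981902075356728 yaw 0.00011150932480583076 [ 0.9894 -0.1217  0.1533]
offset [-0.1 -0.8  4.2] dr [-2.98  0.    0.01] dist 4.0 ang 3.0
offset [-0.1 -1.6  6.9] dr [-4.98  0.    0.01] dist 7.0 ang 5.0
```

```bash
python3 -m handwheel '{"claw":[5,5,5,5],"offset":[[0,-0.4,2],[0,-0.8,4.2],[0,-1.2,6],[0,-1.2,6]],"dr":[[-1.5,0,0],[-3,0,0],[-4.5,0,0],[-4.5,0,0]]}'
python3 - <<'E'
from plan import *
edge()
E
```

```text
time_s: 16.55
tool_pos: [0.5153, 0.0136, 0.0816]
tool_rot: [-2.303, -2.128, 0.008]
contact_force: [-7.3, 0.2, 13.3]
finger_gap: 0.0119
grasp_force: 40.0
edge in module [0.0602 0.0001 0.0531] tilt 0.4407074814514062 yaw 8.706661207458222e-05 [-7.2585  0.1593 13.2832]
```

```bash
python3 -m handwheel '{"claw":[5,5],"offset":[[0,-0.8,0],[0,-0.8,0]],"dr":[[-0.4,0,0],[-0.4,0,0]]}'
```

```text
time_s: 16.8
tool_pos: [0.5151, 0.0136, 0.0816]
tool_rot: [2.307, 2.132, 0.0]
contact_force: [0.5, 1.0, 9.5]
finger_gap: 0.0118
grasp_force: 40.0
```

Lateral force is gone and the cover is resting on the ledge; release.

```bash
python3 -m handwheel '{"claw":[30,30,30,30],"offset":[[0,0,0],[0,0,0],[0,0,0],[0,0,0]],"dr":[[0,0,0],[0,0,0],[0,0,0],[0,0,0]]}'
python3 -m handwheel '{"claw":[30,30,30,30,30],"offset":[[0,0,-15],[0,0,-50],[0,0,-100],[-40,0,-150],[-100,0,-170]],"dr":[[0,0,0],[0,0,0],[0,0,0],[0,0,0],[0,0,0]]}'
python3 -m handwheel '{"claw":[30,30,30],"offset":[[-62,0,0],[-120,0,0],[-120,0,0]],"dr":[[0,0,0],[0,0,0],[0,0,0]]}'
python3 - <<'E'
from plan import *
from fit import cover
from scipy.optimize import minimize
o=M+[0,0,.052]
for n in("top","scene"):
    p=cams.capture(n);W=cloud(p)[p["z_map"]>0]
    L=(W-o)@RM; k=(np.abs(L[:,0])<.075)&(np.abs(L[:,1])<.058)&(L[:,2]>-.008)&(L[:,2]<.04)&(L[:,0]<.05); L=L[k]
    def c(v): return np.minimum(np.abs(cover((L-v[:3])@R.from_rotvec(v[3:]).as_matrix())),.004).mean()
    sm=np.vstack([np.zeros(6),np.diag([.003,.003,.002,.02,.02,.03])])
    r=minimize(c,sm[0],method="Nelder-Mead",options=dict(initial_simplex=sm,maxiter=1500,xatol=1e-5,fatol=1e-8)); print(n,len(L),r.x,r.fun)
    A=p["pixels"][130:230,205:325] if n=="scene" else p["pixels"][130:250,190:310]
    cv2.imwrite("pics/f_%s.png"%n,cv2.resize(A[:,:,::-1],(400,400),interpolation=cv2.INTER_CUBIC))
cv2.imwrite("pics/f.png",np.hstack([cv2.imread("pics/f_%s.png"%n) for n in("top","scene")]))
E
```

```text
time_s: 17.3
tool_pos: [0.5142, 0.0136, 0.0802]
tool_rot: [-2.306, -2.131, 0.003]
contact_force: [-0.4, 0.1, -0.0]
finger_gap: 0.0302
grasp_force: 0.0
time_s: 17.92
tool_pos: [0.5073, -0.0845, 0.2542]
tool_rot: [2.303, 2.133, 0.002]
contact_force: [0.4, 0.2, -0.0]
finger_gap: 0.03
grasp_force: 0.0
time_s: 18.3
tool_pos: [0.4967, -0.2069, 0.2506]
tool_rot: [-2.311, -2.126, 0.003]
contact_force: [-0.0, -0.5, -0.1]
finger_gap: 0.0301
grasp_force: 0.0
top 2133 [-0.0019 -0.0003  0.0003  0.0023  0.0032  0.0103] 0.00141575866233056
scene 1114 [-0.0005 -0.001   0.0018  0.0117  0.0159 -0.0175] 0.001518571138973378
```

View pics/f.png

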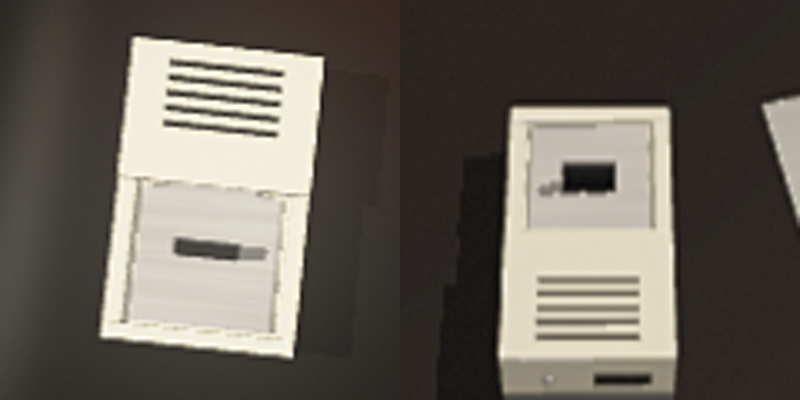

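```bash
python3 -c "
from station import ticket
print(ticket.job_done())"
```

```text
the job is handed in; nothing more can be done
None
```

The job is handed in at about 18 s of the 62 s allowed, with no verdict returned: the cell sits home in the nest with its key in the notch, and the cover lies flat on the ledge with its tongue under the lip, about 1–2 mm from its seat by my camera measurements.

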